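# Index the stake turret and lock it with its pin

## Task

Turn the coppersmith's stake turret by pushing the upright pegs on its rim until the ball-topped stake faces the front, over the hidden index hole, then take the square-headed index pin from the wooden rack and lock the turret: put the pin through the ball stake's rim notch, feel for the hole below by easing pin and turret sideways, and push it fully home, upright, and let go. Be gentle: never more than 25 N on the turret with fingers or pin; do not touch the polished stakes, and leave the other things on the bench where they are.

Things in the scene. Friction and masses are not known exactly. Their poses are not given: they have to be found in the camera images.
- base: Fixed round dark steel base of the turret, 200 mm across, on the bench; it carries the turret and, under the front of the rim, a steel bracket with the index hole. Origin at the centre of its underside, on the turning axis; z up; its own -x axis points to the turret's front (roughly towards the robot).
- front_mark (a point): Nominal front point: 125 mm from the axis along the base's -x, 44 mm above the bench. Below it the bracket, 36 mm radial x 44 mm tangential, flat top 30 mm above the bench, has an upright slotted through hole, 11.4 mm wide tangentially and 15 mm radially, centred 125 mm from the axis. Clamped by hand, it does not move, but it may lie up to 8 mm either side along y: not measured.
- turret (a joint): Angle of the turret, rad, growing anticlockwise from above, unlimited. 0 (or a multiple of 2 pi) when the ball stake's notch is exactly at the front mark. The turret turns stiffly (about 0.55 N m, 4 to 5 N at the pegs; about 3 kg, so meet a peg slowly, at 40 mm/s or less), does not coast and stays where it is left.
- ball_notch (a point): Middle of the ball stake's rim notch, 125 mm from the axis, level with the plate's top. The turret is a dark anodised plate 12 mm thick (32 to 44 mm above the bench), 268 to 277 mm across, with six rim notches every 60 degrees, each 12.8 mm wide with parallel sides, open outward, reaching in to 113 mm from the axis.
- rim_peg (a point): Top centre of the first rim peg anticlockwise (from above) of the ball stake's notch. Six such upright round steel pegs, for pushing, stand midway between the notches (30 degrees from each), 14 mm across, 120 mm from the axis, tops 89 mm above the bench (45 mm above the plate).
- stakes: Six polished steel stakes fixed on the turret, one inward of each notch, centred 66 mm from the axis, at most 50 mm across, up to 112 mm above the bench. Anticlockwise from above: ball (40 mm ball on a neck, the tallest), mushroom, cone, flat disc, square block, upright blade. Origin on the axis at the plate's top; -x points to the ball stake and its notch. Not to be touched.
- rack: Fixed wooden block 55 x 125 x 42 mm high with two upright holes 13 mm wide, 35 mm either side of its middle along its long (y) axis; one holds the index pin, the other a similar drift punch. Origin at the centre of its underside.
- pin: Steel index pin, 60 to 115 g, upright in either rack hole at the start: round shank 10 mm across, 36 mm long, foot bevelled to 8.6 mm over the last 1.2 mm; above it a square head 20 x 20 mm, 40 mm tall (76 mm in all). Origin at the middle of its foot; z up along it, x and y square to the head's sides.
- pin_tip (a point): Middle of the pin's foot (the pin's origin). In the rack the head's underside rests on the rack, so the foot is 6 mm and the head 42 to 82 mm above the bench. Fully home in the turret, the head's underside rests on the plate and the foot is 8 mm above the bench.
- punch: Bystander: drift punch in the other rack hole, like the pin but with a round head 20 mm across, 76 mm tall. Origin at its foot.
- hammer: Bystander: hammer, 280 mm, lying on the bench; origin on its underside.
- bowl: Bystander: copper bowl 130 mm across, 50 mm high; origin at the centre of its underside.
- cup: Bystander: small copper cup 56 mm across, 55 mm high; origin at the centre of its underside.
- wrench: Bystander: wrench, 190 mm, lying on the bench; origin on its underside.
- weight: Bystander: dark steel weight 56 mm across, 50 mm high; origin at the centre of its underside.

How it is judged:
By the outcome, as a careful person would: the job done as asked, in the order asked, and still so for the second after the job is handed in, with the robot touching nothing.
It also fails if it takes over 72 s, if anything falls off the work surface, if the arm or the gripper's body presses on something with over 40 N, if the wrist force passes 120 N, or if a joint passes its speed limit or range.

## Robot

A 7-joint arm with a two-finger parallel gripper is mounted at the origin on the work surface. World frame = base frame: x ahead of the robot, y to its left, z up, the work surface at z = 0. Lengths are in m, angles in rad, forces in N, time in s.
With the tool pointing down it reaches from about 0.4 to 0.85 m from the base axis. Payload 4.4 kg.
Tool frame: the origin (TCP) lies at the very end of the fingers, on their centre line; the grasp point (between the pads) lies 19 mm behind it; z points along the fingers, y is the line along which they close (so a half turn about z gives the same grasp; the last joint's range is limited). The gripper opens to 94 mm and grips with 3 to 60 N. Pads are 16 mm wide; open, the fingers measure 119 mm over their backs; the gripper's body (75 mm by 177 mm) begins 78 mm behind the grasp point.
Start: joints at [-1.337, 0.628, 0.038, 1.517, -0.027, 0.996, -0.02], TCP at [0.192, 0.621, 0.205] pointing down, gripper open.
Joint ranges: [-3.06, 3.06], [-0.37, 2.12], [-1.25, 1.32], [0.18, 2.47], [-1.1, 4.24], [0.23, 1.98], [-2.94, 2.94]. Speed limits (rad/s): [2.57, 2.57, 3.14, 3.14, 3.14, 3.14, 3.14].

## Interface

Orientations are given as a unit quaternion [w, x, y, z].
In Python, from station import bot gives the robot as it stands.
- The arm moves only by the tool play_rows, never from a script. Its argument "motion" is a list that holds one entry, the list of rows, each a list of 5 numbers: the finger opening in mm, from 0 to 94, then the shift along the tool's x, y, z in mm, then the turn about the tool's z in degrees. A call has exactly 10 rows; each row shifts and turns the commanded pose from where the row before left it, along the tool's axes as they then stand; what a row does not reach is not made up. A row lasts 1/8 s, in which the tool goes at most 62.5 mm and 10.7 degrees, less where a joint would pass 70% of its speed; a pose out of reach is approached as far as the arm can. A call is refused whole if a number of a shift passes 62.5 or a number of a turn 10.7, either way. A call with a gripper value outside its range is refused whole. The fingers move at their own pace and stop on an object; "newtons" is the grip in N (left out, the last holds). Time passes only in rows, so rows that do not move let the fingers close, or fill a call up. It gives the time, the measured TCP pose, the force, the opening and the grip force at its end, in the units of the state.
- bot.sense(): the state, without advancing time (a new reading comes with each control period).
- bot.capture(name): name is "scene" or "side" or "wrist"; returns a dict with "img" (400x640x3 uint8, blue, green, red), "depth" (400x640 float32, m along the optical axis (not along the pixel's ray), 0 where there is no reading), "camera_matrix" (3x3 intrinsics, pixels), "distortion" ([k1, k2, p1, p2, k3] as OpenCV has them; the pictures are not rectified), "R" (3x3) and "t" (3): a world point X has camera coordinates R X + t; the wrist camera has in their place "tool_from_camera" (4x4, takes a point from camera to tool coordinates, whose origin is the TCP and whose axes are the flange's). Camera axes: x right, y down, z forward; pixel columns grow to the right and rows downward; lengths in m; the calibration is good to about 2 mm. A picture is of the moment at which its call begins: read the wrist's pose just before it.
- bot.finish_job(): hands the job in; it is judged then, once.
The state is a dict: "time": time; "joint_pos": joint angles; "qvel": joint speeds; "joint_torque": joint torques, N m; "eef_pos": TCP position; "tool_rot": TCP orientation; "force": force on the tool from outside, world axes, zero at the start; "ft_torque": the same for the moment, N m; "finger_gap": opening from 0.0 (shut) to 1.0 (fully open); "gripper_force": force on a finger pad.
Only numpy, scipy, OpenCV 4.12 (cv2) and the standard library are available. Lean on these libraries where they do the work, as an engineer would, in place of code of your own. Each camera call takes 0.05 s, during which the arm holds its last target. There are 200 camera calls.

## Working session

There is one attempt and no reset: what is moved stays moved. The work goes in short steps, Python scripts to look and compute and a tool call to move; the robot and the scene stay as the last step left them, time stands still between calls to the robot, and variables do not carry over. Pictures are saved under pics/ and viewed, at most 10 in all, crops included, and the job is handed in when it is done.

Besides the shell and the picture viewer there is one more tool, called after ">>>" as name([rows], argument=value, ...), one row to a line, values as JSON. play_rows: Moves the arm, as the interface text tells. Its arguments: {"type":"object","properties":{"motion":{"type":"array","items":{"type":"array","items":{"type":"array","items":{"type":"number"}}}},"newtons":{"type":"number"}},"required":["motion"]}

```bash
mkdir -p pics; ls; cat > h.py <<'E'
import numpy as np,cv2,pickle
from station import bot
def cap(n,f=None):
    s=bot.sense(); c=bot.capture(n)
    if n=="wrist":
        T=np.eye(4); w,x,y,z=s["tool_rot"]
        from scipy.spatial.transform import Rotation as Ro
        T[:3,:3]=Ro.from_quat([x,y,z,w]).as_matrix(); T[:3,3]=s["eef_pos"]
        M=T@np.array(c["tool_from_camera"]); c["R"]=M[:3,:3].T; c["t"]=-M[:3,:3].T@M[:3,3]
    c["R"]=np.array(c["R"]);c["t"]=np.array(c["t"]).ravel()
    if f: cv2.imwrite("pics/"+f+".png",c["img"]); pickle.dump(c,open("pics/"+f+".pkl","wb"))
    return c
def load(f): return pickle.load(open("pics/"+f+".pkl","rb"))
def ray(c,uv):
    p=cv2.undistortPoints(np.float64(uv).reshape(-1,1,2),np.array(c["camera_matrix"]),np.array(c["distortion"]))[:,0]
    d=np.c_[p,np.ones(len(p))]@c["R"]; return -c["R"].T@c["t"],d
def onz(c,uv,z):
    o,d=ray(c,uv); return o+d*((z-o[2])/d[:,2])[:,None]
def cloud(c):
    v,u=np.mgrid[0:400,0:640]; p=cv2.undistortPoints(np.float64(np.c_[u.ravel(),v.ravel()]).reshape(-1,1,2),np.array(c["camera_matrix"]),np.array(c["distortion"]))[:,0]
    P=np.c_[p,np.ones(len(p))]*c["depth"].ravel()[:,None]
    X=(P-c["t"])@c["R"]; X[c["depth"].ravel()<=0]=np.nan
    return X.reshape(400,640,3)
def proj(c,X):
    return cv2.projectPoints(np.float64(X).reshape(-1,1,3),cv2.Rodrigues(c["R"])[0],c["t"],np.array(c["camera_matrix"]),np.array(c["distortion"]))[0][:,0]
E
python3 - <<'E'
from h import *
for n in("scene","side"):
    c=cap(n,n+"0"); print(n,-c["R"].T@c["t"],c["R"][2])
s=bot.sense();print(s)
a=[cv2.imread(f"pics/{n}0.png") for n in("scene","side")]
E
```

```text
pics
scene [1.04033928 0.63038305 0.80537981] [-0.46266923 -0.58137739 -0.66928134]
side [ 0.09972295 -0.81566697  1.0352601 ] [ 0.32780719  0.62285798 -0.71034526]
{'time': 0.1, 'joint_pos': array([-1.33682392,  0.62921958,  0.0384277 ,  1.51816927, -0.02699748,
        0.99625616, -0.02001678]), 'qvel': array([-0.0009551 , -0.00251664,  0.00021265, -0.00079019,  0.00018019,
        0.00120688, -0.00102056]), 'joint_torque': array([ 2.60078581e-03, -5.50790334e+01,  1.14743672e+00, -1.87117535e+01,
       -5.20963187e-02,  1.91285508e-02,  5.52427889e-05]), 'eef_pos': array([0.19175037, 0.62052224, 0.20469938]), 'tool_rot': array([-1.13204105e-04,  1.49325259e-01,  9.88787833e-01, -7.59183015e-04]), 'force': array([ 0.7134154 , -0.38585449,  0.34345816]), 'ft_torque': array([-0.01280742,  0.03004016, -0.01569884]), 'gripper_force': 0.0, 'finger_gap': 1.0025603165114167}
```

View pics/scene0.png

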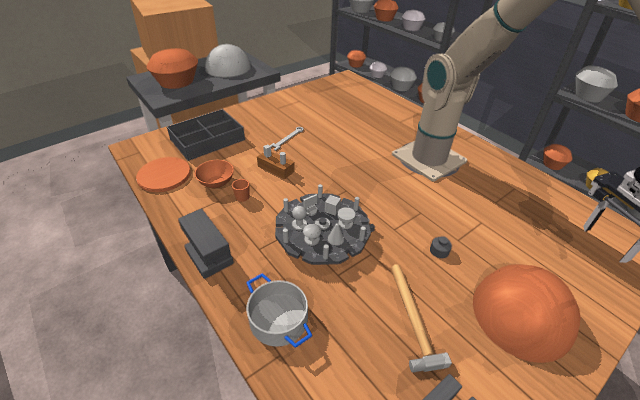

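View pics/side0.png

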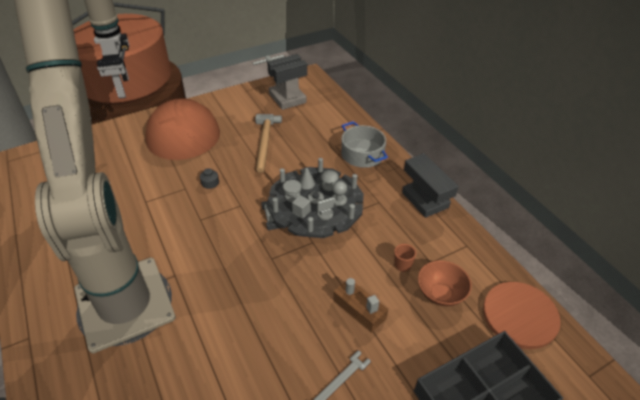

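The scene picture shows the turret at about (323,228) px with the rack at (275,163) px. In the side picture the turret is at (315,200) and the rack, holding two pins, at (357,303).

```bash
python3 - <<'E'
from h import *
for n in("scene0","side0"):
    c=load(n); X=cloud(c)
    o,ctr=(323,228) if n[1]=="c" else (315,200),0
    a=onz(c,[o],0.04)[0]; print(n,"approx turret",a)
    for lo,hi,tag in((.083,.093,"peg"),(.097,.125,"ball"),(.072,.087,"pinhead")):
        ctr=a if tag!="pinhead" else onz(c,[(275,155) if n[1]=="c" else (360,295)],.08)[0]
        m=(X[...,2]>lo)&(X[...,2]<hi)&(np.hypot(X[...,0]-ctr[0],X[...,1]-ctr[1])<(.16 if tag!="pinhead" else .1))
        k,L,st,ce=cv2.connectedComponentsWithStats(m.astype(np.uint8),connectivity=8)
        for i in range(1,k):
            if st[i,4]>=6: P=X[L==i]; print(tag,st[i,4],ce[i].round(1),P.mean(0).round(4),np.ptp(P,0).round(3))
    # plate rim z
    m=(X[...,2]>.038)&(X[...,2]<.05)&(np.hypot(X[...,0]-a[0],X[...,1]-a[1])<.17)
    P=X[m]; e=cv2.minEnclosingCircle(np.float32(P[:,:2])); print("plate",e,P[:,2].mean())
    cv2.imwrite(f"pics/{n}c.png",0)if 0 else None
c=load("scene0"); s=load("side0")
A=cv2.resize(c["img"][175:270,265:385],None,fx=4,fy=4,interpolation=2); B=cv2.resize(s["img"][150:330,255:400],None,fx=2.6,fy=2.6,interpolation=2)
h=max(A.shape[0],B.shape[0]); W=np.zeros((h,A.shape[1]+B.shape[1],3),np.uint8); W[:A.shape[0],:A.shape[1]]=A; W[:B.shape[0],A.shape[1]:]=B
f=min(1,800/W.shape[1]); cv2.imwrite("pics/crop0.png",cv2.resize(W,None,fx=f,fy=f)); print(W.shape)
E
```

```text
scene0 approx turret [0.57249036 0.07645014 0.04      ]
peg 19 [320.1 185.8] [ 0.5005 -0.0318  0.0877] [0.014 0.013 0.007]
peg 109 [332.7 200.1] [0.5091 0.0392 0.0858] [0.044 0.044 0.007]
peg 38 [310.1 200.4] [0.5639 0.0029 0.0874] [0.046 0.009 0.01 ]
peg 18 [356.9 198.6] [0.4496 0.0774 0.0881] [0.012 0.012 0.007]
peg 16 [285.2 199.9] [ 0.6207 -0.0408  0.088 ] [0.012 0.011 0.006]
peg 182 [346.2 213.6] [0.5142 0.1049 0.086 ] [0.051 0.05  0.008]
peg 22 [299.  217.8] [0.6312 0.042  0.0882] [0.027 0.022 0.01 ]
peg 173 [311.7 229.9] [0.6306 0.0991 0.0885] [0.045 0.048 0.01 ]
peg 25 [336.4 229.5] [0.5763 0.1364 0.0877] [0.015 0.017 0.009]
peg 21 [363.  228.6] [0.5171 0.1766 0.088 ] [0.013 0.014 0.008]
peg 23 [285.  230.6] [0.6884 0.0589 0.0877] [0.014 0.013 0.007]
peg 24 [326.1 246.9] [0.6361 0.1674 0.0876] [0.013 0.015 0.008]
ball 28 [310.2 197.1] [0.5626 0.0018 0.0989] [0.044 0.008 0.004]
ball 116 [298.9 210.9] [0.626  0.0349 0.1058] [0.037 0.033 0.017]
ball 13 [336.5 225.5] [0.575  0.1343 0.1005] [0.009 0.009 0.008]
pinhead 37 [266.6 147.4] [ 0.5174 -0.3109  0.08  ] [0.021 0.024 0.013]

[... 744 characters left out ...]
8 199.8] [0.4455 0.0744 0.0882] [0.012 0.014 0.009]
peg 39 [325.4 203.5] [ 0.5592 -0.0013  0.0888] [0.046 0.008 0.009]
peg 21 [352. 206.] [ 0.6174 -0.042   0.0886] [0.012 0.015 0.01 ]
peg 21 [310.3 219.2] [ 0.4973 -0.0334  0.0886] [0.014 0.017 0.008]
ball 12 [306.3 169.5] [0.5691 0.1305 0.1022] [0.01  0.007 0.007]
ball 124 [339.7 186.2] [0.6166 0.0239 0.1059] [0.036 0.034 0.02 ]
ball 37 [325.4 200.1] [5.598e-01 3.000e-04 9.970e-02] [0.044 0.01  0.006]
pinhead 64 [350.4 282.3] [ 0.4917 -0.2483  0.0808] [0.019 0.02  0.014]
pinhead 88 [372.5 300.8] [ 0.5103 -0.3156  0.0803] [0.022 0.023 0.015]
plate ((0.5675536394119263, 0.06823171675205231), 0.141812264919281) 0.04486651046643627
(468, 857, 3)
```

View pics/crop0.png

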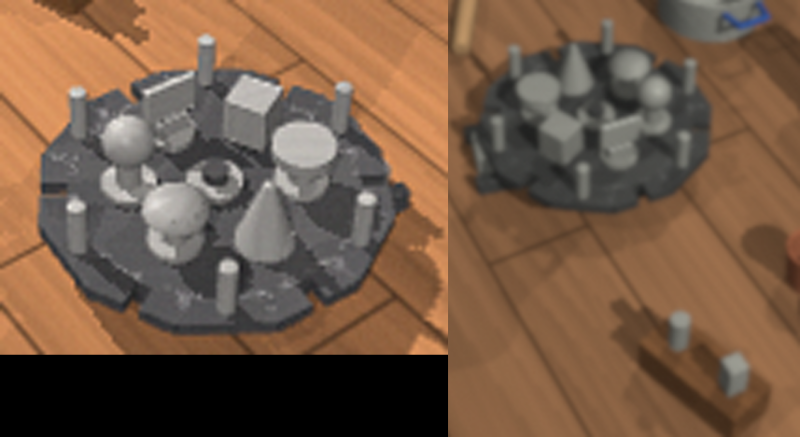

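The crop shows the pegs, stakes and notches clearly. The ball is to the right/back, and the square-headed pin is in the rack hole at the lower right of the side view. A dark bracket sticks out at about (268,218) px in the side view.

```bash
python3 - <<'E'
from h import *
print(onz(load("side0"),[(268,218),(266,206),(272,223)],.025),onz(load("scene0"),[(372,227)],.03))
c=cap("wrist"); print(np.array(c["tool_from_camera"]).round(3),np.array(c["camera_matrix"]).round(0))
C=np.array([.567,.067])
for n in("scene0","side0"):
    X=cloud(load(n)); r=np.hypot(X[...,0]-C[0],X[...,1]-C[1]); m=(r<.16)&(r>.135)&(X[...,2]>.012)&(X[...,2]<.036)
    P=X[m]; a=np.degrees(np.arctan2(P[:,1]-C[1],P[:,0]-C[0]))%360
    print(n,np.histogram(a,np.arange(0,361,10))[0], len(P))
E
```

```text
[[0.42224382 0.07742248 0.025     ]
 [0.43602896 0.12262668 0.025     ]
 [0.42439223 0.05518546 0.025     ]] [[0.44923573 0.15074793 0.03      ]]
[[-0.    -0.959 -0.285  0.083]
 [ 1.     0.    -0.     0.001]
 [ 0.    -0.285  0.959 -0.179]
 [ 0.     0.     0.     1.   ]] [[314.   0. 316.]
 [  0. 314. 198.]
 [  0.   0.   1.]]
scene0 [ 3  7  0  6  4  1  3  4  0  2  0  0  1  1 18 16  1  0  3  0  0  0  0  0
  0  0  1  0  0  0  0  0  0  0  4  1] 76
side0 [ 0  0  0  0  0  0  0  0  1  0  0  0  0  0 10 24 21 35 50  3  0  5  4  1
  5  2  0  2  2  0  1  1  0  0  0  0] 167
```

>>> play_rows([
  [[0,-20,-20,0,0],[0,-40,-40,0,0],[0,-40,-40,0,0],[0,-40,-40,0,0],[0,-40,-40,0,0],[0,-40,-40,0,0],[0,-40,-40,0,0],[0,-40,-40,0,0],[0,-40,-40,0,0],[0,-40,-40,0,0]],
])

```text
time: 1.4
eef_pos: [0.4434, 0.1441, 0.2055]
tool_rot: [0.0, 0.149, 0.989, 0.0]
force: [1.0, 0.8, -0.5]
finger_gap: 0.009
gripper_force: 0.0
```

>>> play_rows([
  [[0,-40,-40,0,0],[0,-40,-40,0,0],[0,-20,-20,0,0],[25,0,0,0,10],[25,0,0,0,10],[25,0,0,0,10],[25,0,0,0,10],[25,0,0,0,8],[25,0,0,0,0],[25,0,0,0,0]],
])

```text
time: 2.65
eef_pos: [0.5086, 0.0208, 0.2054]
tool_rot: [-0.0, 0.538, 0.843, -0.0]
force: [-0.3, 0.4, 1.0]
finger_gap: 0.267
gripper_force: 0.0
```

```bash
python3 - <<'E'
from h import *
s=bot.sense();print(s["eef_pos"],s["tool_rot"],s["finger_gap"],s["joint_pos"].round(2))
c=cap("wrist","w1")
E
```

```text
[0.5086496  0.02076905 0.20536846] [-1.23639421e-04  5.37560588e-01  8.43225116e-01 -5.90829285e-05] 0.26711162912082786 [-0.33  0.45  0.33  1.91 -0.2   0.82  0.54]
```

View pics/w1.png

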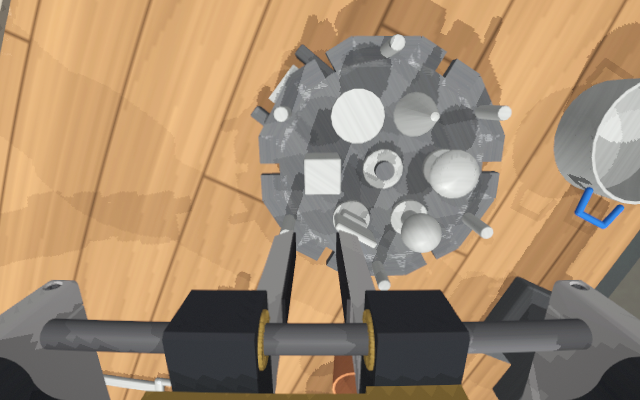

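The wrist view shows the bracket at the upper left, with dark ears at about (262,115) and (310,58) and a bright face at (285,83). The ball is at (421,231) px and the pegs are clear.

```bash
python3 - <<'E'
from h import *
c=load("w1"); cv2.imwrite("pics/w1c.png",cv2.resize(c["img"][30:150,230:350],None,fx=5,fy=5,interpolation=2))
X=cloud(c)
C=np.array([.567,.067])
r=np.hypot(X[...,0]-C[0],X[...,1]-C[1])
m=(r<.14)&(r>.1)&(X[...,2]>.083)&(X[...,2]<.096)
k,L,st,ce=cv2.connectedComponentsWithStats(m.astype(np.uint8),connectivity=8)
Q=[]
for i in range(1,k):
    if st[i,4]>=20: Q.append(np.median(X[L==i],0)); print(st[i,4],ce[i].round(1),Q[-1].round(4))
m=(r<.1)&(X[...,2]>.104)&(X[...,2]<.12)
print("ball",X[m].mean(0),X[...,2][m].max())
print("ears",onz(c,[(262,115),(310,58),(285,83)],.03))
E
```

```text
222 [396.7  42.5] [0.5159 0.1747 0.0884]
210 [502.4 112.4] [0.6338 0.1654 0.0883]
189 [280.5 114.1] [0.4485 0.0762 0.0886]
152 [485.5 231.6] [0.6856 0.0583 0.0882]
45 [284.4 229.7] [ 0.4966 -0.0268  0.0873]
133 [383.7 283.8] [ 0.6186 -0.0395  0.0883]
ball [0.62018673 0.03117766 0.10824429] 0.1127467269666999
ears [[0.42543758 0.06261183 0.03      ]
 [0.44882361 0.13773883 0.03      ]
 [0.43504129 0.10377447 0.03      ]]
```

View pics/w1c.png

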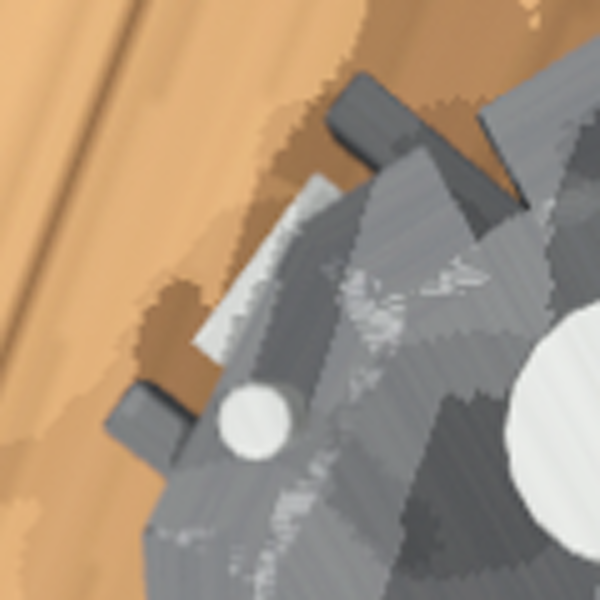

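The crop shows the bright bracket's outer edge running from full-image (294,65.5) to (269,98.5) px. Two dark bars, presumably base feet, sit either side of it.

```bash
python3 - <<'E'
from h import *
from scipy.optimize import least_squares
c=load("w1")
px=np.array([[396.7,42.5],[502.4,112.4],[280.5,114.1],[485.5,231.6],[383.7,283.8]])
P=np.vstack([[.5159,.1747],[.6338,.1654],[.4485,.0762],[.6856,.0583],[.6186,-.0395]])
def f(p):
    a=np.arctan2(P[:,1]-p[1],P[:,0]-p[0])-p[2]; k=np.round(a/(np.pi/3)); t=p[2]+k*np.pi/3
    return np.r_[P[:,0]-p[0]-.12*np.cos(t),P[:,1]-p[1]-.12*np.sin(t)]
s=least_squares(f,[.567,.067,-.09]);C=s.x[:2];print(s.x,np.degrees(s.x[2]),np.abs(s.fun).max())
E=onz(c,[(294,65.5),(269,98.5)],.03); print(E,np.linalg.norm(E[0]-E[1]))
F=onz(c,[(230+(110+155)/2/5,30+(425+380)/2/5),(230+(330+365)/2/5,30+(120+72)/2/5)],.02)
for q in [*E,E.mean(0),*F]: d=q[:2]-C; print(np.hypot(*d),np.degrees(np.arctan2(d[1],d[0]))%360)
d=E[1]-E[0]; print("edge normal",np.degrees(np.arctan2(d[1],d[0]))%360, 'ball',np.degrees(np.arctan2(.0312-C[1],.6202-C[0])))
E
```

```text
[ 0.56694495  0.06720075 -0.07557488] -4.330121413806715 0.001455831685080261
[[0.43661449 0.1239011  0.03      ]
 [0.42568282 0.08188393 0.03      ]] 0.043415940841007
0.14213007507394881 156.48852209820922
0.1420231912115068 174.06582814206038
0.14040846328279444 165.27384310650578
0.1504436127970271 181.36902799353197
0.15247915053505834 150.53540472820438
edge normal 255.4165731423674 ball -34.05894625488819
```

>>> play_rows([
  [[32,-26,18.5,0,0],[32,-26,18.5,0,0],[32,-26,18.5,0,0],[32,-26.5,18.5,0,0],[32,0,0,30,0],[32,0,0,30,0],[32,0,0,30,0],[32,0,0,25,0],[32,0,0,15,0],[32,0,0,13,0]],
], newtons=4)

```text
time: 3.95
eef_pos: [0.62, -0.0432, 0.062]
tool_rot: [0.0, 0.538, 0.843, 0.0]
force: [-0.4, -0.8, 0.6]
finger_gap: 0.342
gripper_force: 0.0
```

>>> play_rows([
  [[20,0,0,0,0],[20,0,0,0,0],[20,0,0,0,0],[20,0,-1,0,0.5],[20,0,-2,0,1],[20,0.1,-3,0,1.5],[20,0.1,-4,0,2],[20,0.1,-5,0,2.4],[20,0.1,-5,0,2.4],[20,0.1,-5,0,2.4]],
])

```text
time: 5.2
eef_pos: [0.5965, -0.0514, 0.0627]
tool_rot: [0.001, 0.626, 0.78, 0.0]
force: [4.2, 0.4, -0.5]
finger_gap: 0.211
gripper_force: 2.4
```

>>> play_rows([
  [[20,0.2,-6,0,2.8],[20,0.2,-7,0,3.3],[20,0.2,-7,0,3.3],[20,0.2,-7,0,3.3],[20,0.2,-7,0,3.3],[20,0.2,-7,0,3.3],[20,0.2,-7,0,3.3],[20,0.2,-7,0,3.3],[20,0.2,-7,0,3.3],[20,0.2,-7,0,3.3]],
])

```text
time: 6.45
eef_pos: [0.5278, -0.0484, 0.0627]
tool_rot: [0.001, 0.82, 0.572, -0.0]
force: [4.3, -1.8, -1.4]
finger_gap: 0.219
gripper_force: 2.4
```

>>> play_rows([
  [[20,0.2,-7,0,3.3],[20,0.2,-7,0,3.3],[20,0.2,-7,0,3.3],[20,0.2,-7,0,3.3],[20,0.2,-7,0,3.3],[20,0.2,-7,0,3.3],[20,0.2,-7,0,3.3],[20,0.2,-7,0,3.3],[20,0.2,-7,0,3.3],[20,0.2,-7,0,3.3]],
])

```text
time: 7.7
eef_pos: [0.4713, -0.008, 0.0627]
tool_rot: [0.001, 0.949, 0.315, -0.001]
force: [2.7, -3.9, -2.0]
finger_gap: 0.211
gripper_force: 2.4
```

>>> play_rows([
  [[20,0.2,-7,0,3.3],[20,0.2,-7,0,3.3],[20,0.2,-7,0,3.3],[20,0.2,-7,0,3.3],[20,0.2,-7,0,3.3],[20,0.2,-7,0,3.3],[20,0.2,-7,0,3.3],[20,0.2,-7,0,3.3],[20,0.2,-7,0,3.3],[20,0.2,-7,0,3.3]],
])

```text
time: 8.95
eef_pos: [0.4461, 0.0567, 0.0626]
tool_rot: [0.001, 0.999, 0.033, -0.001]
force: [1.1, -5.1, 1.2]
finger_gap: 0.212
gripper_force: 2.4
```

```bash
python3 - <<'E'
from h import *
s=bot.sense(); print(s["joint_pos"].round(2)); d=s["eef_pos"][:2]-[.5669,.0672]; print(np.hypot(*d),np.degrees(np.arctan2(d[1],d[0]))%360, (2*np.degrees(np.arctan2(s["tool_rot"][2],s["tool_rot"][1])))%360)
E
```

```text
[-0.66  0.73  0.73  2.2  -0.95  0.57 -0.71]
0.1212263007709292 184.98312283042563 3.7566188143872603
```

>>> play_rows([
  [[32,-1,3,0,-1.3],[32,0,0,0,-1.3],[32,0,0,-22,0],[32,0,0,-22,0],[32,1.9,21.2,0,-10],[32,1.9,21.2,0,-10],[32,1.9,21.2,0,-10],[32,1.9,21.2,0,-10],[32,1.9,21.2,0,-10],[32,1.9,21.2,0,-10]],
])

```text
time: 10.2
eef_pos: [0.5201, -0.0426, 0.1065]
tool_rot: [-0.001, 0.834, 0.552, -0.0]
force: [0.1, -0.2, -0.2]
finger_gap: 0.338
gripper_force: 0.0
```

```bash
python3 - <<'E'
from h import *
s=bot.sense(); print(s["joint_pos"].round(2)); d=s["eef_pos"][:2]-[.5669,.0672]; print(s["eef_pos"],np.hypot(*d),np.degrees(np.arctan2(d[1],d[0]))%360, (2*np.degrees(np.arctan2(s["tool_rot"][2],s["tool_rot"][1])))%360)
c=cap("scene","s1"); X=cloud(c); r=np.hypot(X[...,0]-.5669,X[...,1]-.0672)
m=(r<.14)&(r>.1)&(X[...,2]>.08)&(X[...,2]<.0945)
k,L,st,ce=cv2.connectedComponentsWithStats(m.astype(np.uint8),connectivity=8)
for i in range(1,k):
    if st[i,4]>=6: q=X[L==i].mean(0)-[.5686,.068,0]; print(st[i,4],np.hypot(*q[:2]).round(3),np.degrees(np.arctan2(q[1],q[0]))%360)
m=(r<.09)&(X[...,2]>.104)&(X[...,2]<.116)
q=X[m].mean(0)-[.5686,.068,0];print("ball",m.sum(),np.hypot(*q[:2]),np.degrees(np.arctan2(q[1],q[0]))%360)
E
```

```text
[-0.31  0.65  0.51  1.98 -0.51  0.65  0.14]
[ 0.52008776 -0.04255601  0.10646826] 0.11932211660104258 246.90117986654752 67.05228506855511
21 0.12 245.7980271783352
22 0.12 185.79989119682384
22 0.12 305.9106906803718
25 0.12 125.12636044212388
30 0.12 5.447004364800422
26 0.12 65.38811908829037
ball 62 0.06311391347429222 215.37246847400883
```

>>> play_rows([
  [[32,-3,-2,12,-0.5],[32,0,0,20,0],[32,0,0,12,0],[20,0,0,0,0],[20,0,0,0,0],[20,0,-2,0,0.9],[20,0.1,-4,0,1.9],[20,0.1,-6,0,2.8],[20,0.2,-7,0,3.3],[20,0.2,-7,0,3.3]],
])

```text
time: 11.5
eef_pos: [0.4972, -0.032, 0.0631]
tool_rot: [0.002, 0.888, 0.46, 0.002]
force: [4.4, -1.5, -3.2]
finger_gap: 0.213
gripper_force: 2.3
```

>>> play_rows([
  [[20,0.2,-7,0,3.3],[20,0.2,-7,0,3.3],[20,0.2,-7,0,3.3],[20,0.2,-7,0,3.3],[20,0.2,-7,0,3.3],[20,0.2,-7,0,3.3],[20,0.2,-6,0,2.8],[20,0.1,-4,0,1.9],[20,0.1,-3,0,1.4],[20,0,-1,0,0.5]],
])

```text
time: 12.75
eef_pos: [0.4601, 0.0093, 0.0632]
tool_rot: [0.001, 0.969, 0.246, 0.002]
force: [5.4, -2.3, 1.0]
finger_gap: 0.212
gripper_force: 2.2
```

```bash
cat > t.py <<'E'
from h import *
def st():
    s=bot.sense(); d=s["eef_pos"][:2]-[.5669,.0672]; print("joints",s["joint_pos"].round(2)," tcp",s["eef_pos"].round(4),"r",np.hypot(*d).round(4),"ang",np.degrees(np.arctan2(d[1],d[0]))%360, "xdir",(2*np.degrees(np.arctan2(s["tool_rot"][2],s["tool_rot"][1])))%360)
def pegs(n,f,C):
    c=cap(n,f); X=cloud(c); r=np.hypot(X[...,0]-.5669,X[...,1]-.0672)
    m=(r<.14)&(r>.1)&(X[...,2]>.08)&(X[...,2]<.0945)
    k,L,stt,ce=cv2.connectedComponentsWithStats(m.astype(np.uint8),connectivity=8)
    a=[]
    for i in range(1,k):
        if 10<=stt[i,4]<=40 or (n=="wrist" and stt[i,4]>100):
            q=X[L==i].mean(0)[:2]-C
            if abs(np.hypot(*q)-.12)<.003: a.append(np.degrees(np.arctan2(q[1],q[0]))%60)
    print("peg angle mod 60",np.round(a,2),np.median(a)); return c
E
python3 -c "
from t import *
st(); pegs('scene','s2',np.array([.5687,.0681])); pegs('side','d2',np.array([.5651,.0656]))"
```

```text
joints [-0.48  0.69  0.6   2.17 -0.83  0.51 -0.31]  tcp [0.4601 0.0093 0.0632] r 0.1215 ang 208.43461652234842 xdir 28.54077910605826
peg angle mod 60 [32.67 29.57 19.68 29.46 29.55 29.38 29.58] 29.553353857989713
peg angle mod 60 [29.68 29.17 29.35] 29.35167313352254
```

>>> play_rows([
  [[20,0.1,-3,0,1.4],[20,0.1,-5,0,2.4],[20,0.2,-6,0,2.8],[20,0.2,-6,0,2.8],[20,0.1,-5,0,2.4],[20,0.1,-3,0,1.4],[20,0,-1.5,0,0.7],[20,0,0,0,0],[20,0,0,0,0],[20,0,0,0,0]],
])

```text
time: 14.1
eef_pos: [0.4472, 0.0372, 0.0625]
tool_rot: [0.0, 0.992, 0.128, -0.0]
force: [2.5, -3.4, 2.9]
finger_gap: 0.214
gripper_force: 2.2
```

```bash
python3 -c "
from t import *
st(); pegs('scene','s3',np.array([.5687,.0681])); pegs('side','d3',np.array([.5651,.0656]))"
```

```text
joints [-0.58  0.71  0.66  2.2  -0.91  0.53 -0.52]  tcp [0.4472 0.0372 0.0625] r 0.1234 ang 194.08276278954187 xdir 14.700568137336232
peg angle mod 60 [15.22 15.37 15.08 15.21 14.67] 15.210147273660644
peg angle mod 60 [15.49 15.53 14.9  14.89] 15.192387452690166
```

>>> play_rows([
  [[32,0,0,0,0],[32,0,0,0,0],[32,0,0,-25,0],[32,0,0,-35,0],[32,0,0,-35,0],[32,0,0,0,-10],[32,0,0,0,-10],[32,0,0,0,-10],[32,0,0,0,-10],[32,0,0,0,-10]],
])

```text
time: 15.45
eef_pos: [0.4457, 0.0385, 0.157]
tool_rot: [-0.001, 0.843, 0.538, -0.001]
force: [-0.4, 0.1, 0.6]
finger_gap: 0.341
gripper_force: 0.0
```

>>> play_rows([
  [[50,0,0,0,-10],[50,0,0,0,-10],[50,0,0,0,-5],[50,-10,0,0,0],[50,-11,0,0,0],[50,0,0,0,0],[50,0,0,0,0],[50,0,0,0,0],[50,0,0,0,0],[50,0,0,0,0]],
])

```text
time: 16.7
eef_pos: [0.4471, 0.0167, 0.1575]
tool_rot: [-0.0, 0.709, 0.706, 0.0]
force: [0.3, 0.2, 0.1]
finger_gap: 0.533
gripper_force: 0.0
```

```bash
python3 - <<'E'
from t import *
st(); C=np.array([.5669,.0672]); c=pegs("wrist","w3",C); pegs('scene','s4',np.array([.5687,.0681]))
N=[*(C+.125*np.array([np.cos(np.radians(165.2)),np.sin(np.radians(165.2))])),.044]; p=proj(c,[N])[0]; print(p)
u,v=p.astype(int); u0,v0=max(0,u-50),max(0,v-50)
print(u0,v0); cv2.imwrite("pics/w3c.png",cv2.resize(c["img"][v0:v0+100,u0:u0+120],None,fx=6,fy=6,interpolation=2))
E
```

```text
joints [-0.46  0.46  0.5   2.12 -0.37  0.64  0.3 ]  tcp [0.4471 0.0167 0.1575] r 0.13 ang 202.85561732159303 xdir 89.7417205631547
peg angle mod 60 [15.03 15.35 14.61 15.15 14.61] 15.02801328921339
peg angle mod 60 [15.35 15.36 15.36 15.06 15.12 14.76] 15.233471785444914
[313.08443761 106.77153692]
263 56
```

View pics/w3c.png

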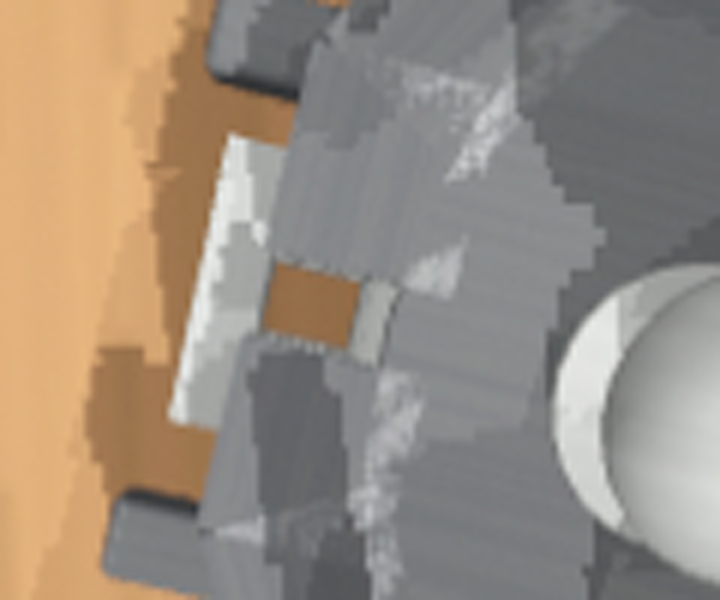

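The crop shows the notch at about (315,107) px in the full image. Wood is visible right through the notch and bracket slot, so the two are aligned to within about 1 mm. Next is the pin.

>>> play_rows([
  [[50,-25,5,0,0],[50,-50,9,0,0],[50,-50,9,0,0],[50,-50,9,0,0],[50,-50,9,0,0],[50,-50,9,0,0],[50,-50,9,0,0],[50,-40,5,0,0],[50,-20,3,0,0],[50,0,0,0,0]],
])

```text
time: 18.05
eef_pos: [0.5115, -0.3705, 0.1571]
tool_rot: [0.0, 0.71, 0.704, -0.0]
force: [-0.5, 0.3, 0.3]
finger_gap: 0.533
gripper_force: 0.0
```

```bash
python3 - <<'E'
from t import *
c=load("w3"); h=onz(c,[(315,106.8)],.037)[0]; print("hole",h,onz(c,[(263+v[0]/6,56+v[1]/6) for v in((280,262),(362,280),(345,348),(262,332))],.037).round(4).tolist())
d=h[:2]-[.5669,.0672]; print(np.hypot(*d),np.degrees(np.arctan2(d[1],d[0])))
st(); c=cap("wrist","w4"); X=cloud(c)
m=((X[...,2]>.076)&(X[...,2]<.09)&(X[...,1]<-.15)&(np.hypot(X[...,0]-.51,X[...,1]+.29)<.09)).astype(np.uint8)
k,L,s,ce=cv2.connectedComponentsWithStats(m)
for i in range(1,k):
    if s[i,4]>50:
        P=X[L==i]; P=P[np.abs(P[:,2]-np.median(P[:,2]))<.004]; r=cv2.minAreaRect(np.float32(P[:,:2]*1000)); print(s[i,4],ce[i],P.mean(0),r,cv2.minEnclosingCircle(np.float32(P[:,:2]*1000)))
cv2.imwrite("pics/w4c.png",cv2.resize(c["img"][20:220,220:420],None,fx=3,fy=3))
E
```

```text
hole [0.4477556 0.0990577 0.037    ] [[0.4429, 0.1054, 0.037], [0.4554, 0.1027, 0.037], [0.4528, 0.0926, 0.037], [0.44, 0.095, 0.037]]
0.12333005093677052 165.03004268602646
joints [ 0.32  0.69  0.45  1.63 -0.36  0.9   0.89]  tcp [ 0.5115 -0.3705  0.1571] r 0.4412 ang 262.79045486125904 xdir 89.57213498818113
588 [291.08333333  50.34693878] [ 0.49481031 -0.24674116  0.08152678] ((494.6930236816406, -246.5201416015625), (20.149986267089844, 18.235332489013672), 89.05091094970703) ((494.50262451171875, -246.5734100341797), 10.210739135742188)
622 [318.1607717  138.90192926] [ 0.51480731 -0.31302173  0.0814421 ] ((514.9519653320312, -313.1666259765625), (19.415502548217773, 20.02465057373047), 88.76611328125) ((515.1786499023438, -313.288330078125), 13.470197677612305)
```

View pics/w4c.png

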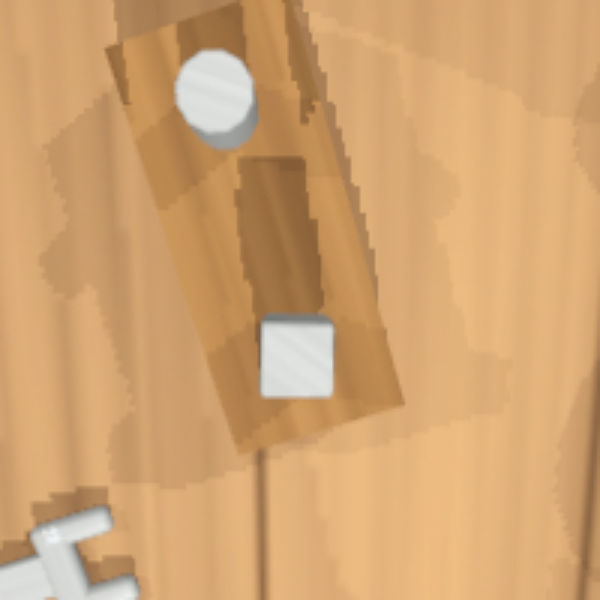

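The crop shows the punch (round) at (215,92) and the pin (square) at (297,357), its sides aligned with the tool within about 1°. Grasp it now.

>>> play_rows([
  [[50,28,1.5,0,0],[50,29.3,1.5,0,0],[50,0,0,30,0],[50,0,0,30,0],[50,0,0,20,0],[50,0,0,14,0],[50,0,0,7,0],[15,0,0,0,0],[15,0,0,0,0],[15,0,0,0,0]],
], newtons=25)

```text
time: 19.35
eef_pos: [0.5159, -0.3118, 0.0571]
tool_rot: [0.001, 0.709, 0.705, 0.0]
force: [0.9, 1.1, -0.2]
finger_gap: 0.249
gripper_force: 0.1
```

>>> play_rows([
  [[15,0,0,0,0],[15,0,0,0,0],[15,0,0,-5,0],[15,0,0,-10,0],[15,0,0,-20,0],[15,0,0,-30,0],[15,0,0,-30,0],[15,0,0,-10,0],[15,0,0,0,0],[15,0,0,0,0]],
])

```text
time: 20.6
eef_pos: [0.5149, -0.3109, 0.1603]
tool_rot: [-0.001, 0.709, 0.705, -0.0]
force: [-0.8, -0.2, -0.3]
finger_gap: 0.209
gripper_force: 25.0
```

```bash
python3 - <<'E'
from t import *
st(); print(bot.sense()["force"])
E
```

```text
joints [ 0.22  0.65  0.46  1.71 -0.36  0.86  0.83]  tcp [ 0.5149 -0.3109  0.1603] r 0.3816 ang 262.1651740610886 xdir 89.72439948687838
[-0.7985996  -0.21305346 -0.32879003]
```

>>> play_rows([
  [[15,20,-4,-10,0],[15,45,-8,-5,0],[15,48,-8,0,0],[15,48,-8,0,0],[15,48,-8,0,0],[15,48,-8,0,0],[15,48,-8,0,0],[15,45,-8,0,0],[15,40,-7,0,0],[15,20,-4,0,0]],
])

```text
time: 21.85
eef_pos: [0.4452, 0.1012, 0.1755]
tool_rot: [-0.001, 0.708, 0.707, -0.001]
force: [0.7, -0.3, -0.9]
finger_gap: 0.214
gripper_force: 25.0
```

>>> play_rows([
  [[15,0,0,0,-9.5],[15,0,0,0,-9.5],[15,0,0,0,-9.5],[15,0,0,0,-9.5],[15,0,0,0,-9.5],[15,0,0,0,-9.5],[15,0,0,0,-9.5],[15,0,0,0,-8.8],[15,0,0,0,0],[15,0,0,0,0]],
])

```text
time: 23.1
eef_pos: [0.4462, 0.0986, 0.176]
tool_rot: [-0.0, 0.132, 0.991, -0.0]
force: [0.5, -0.9, -0.3]
finger_gap: 0.208
gripper_force: 25.0
```

```bash
python3 - <<'E'
from t import *
st(); print(bot.sense()["force"])
T=bot.sense()["eef_pos"]
for n in("scene","side"):
    c=cap(n,n+"5"); X=cloud(c); p=proj(c,[T,T-[0,0,.04],[.4461,.0993,.044]]); print(n,p.round(0).tolist())
    m=(np.hypot(X[...,0]-T[0],X[...,1]-T[1])<.013)&(X[...,2]>T[2]-.06)&(X[...,2]<T[2]-.018)
    P=X[m]; print(m.sum(),P.mean(0),P[:,2].min(),P[:,2].max(),np.median(P[P[:,2]<T[2]-.03],0))
    u,v=p[1].astype(int); cv2.imwrite(f"pics/z_{n}.png",cv2.resize(c["img"][v-40:v+60,u-40:u+40],None,fx=5,fy=5,interpolation=2))
cv2.imwrite("pics/z.png",np.hstack([cv2.imread("pics/z_scene.png"),cv2.imread("pics/z_side.png")]))
E
```

```text
joints [-0.38  0.41  0.14  2.07 -0.09  0.67  1.12]  tcp [0.4462 0.0986 0.176 ] r 0.1247 ang 165.3979945744332 xdir 164.85824859107785
[ 0.51803942 -0.89189355 -0.30225287]
scene [[366.0, 178.0], [364.0, 189.0], [361.0, 213.0]]
29 [0.45120616 0.10053179 0.14075002] 0.1267593848602164 0.15562122087329983 [0.45187577 0.10029057 0.13613444]
side [[269.0, 170.0], [270.0, 181.0], [272.0, 205.0]]
34 [0.44619275 0.09580019 0.14266976] 0.12631334507912512 0.15701882368692913 [0.44654004 0.09578897 0.13639393]
```

View pics/z.png

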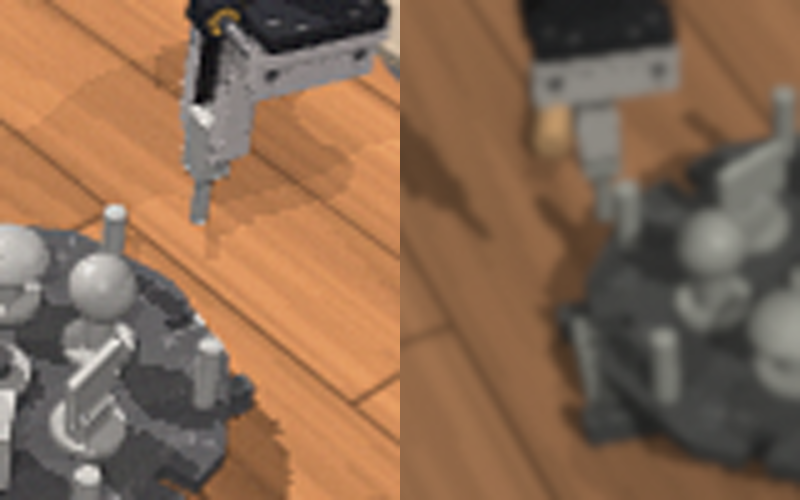

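The composite shows the pin upright in the fingers above the rim, with the shank at about (364,190) px in scene and (271,181) px in side. Both match the predicted positions, so I descend.

>>> play_rows([
  [[15,1.5,0.5,10,0],[15,0,0,18,0],[15,0,0,18,0],[15,0,0,13,0],[15,0,0,10,0],[15,0,0,6,0],[15,0,0,2,0],[15,0,0,0,0],[15,0,0,0,0],[15,0,0,0,0]],
])

```text
time: 24.45
eef_pos: [0.4454, 0.0998, 0.0997]
tool_rot: [0.0, 0.13, 0.991, 0.0]
force: [-1.0, -0.7, -0.4]
finger_gap: 0.212
gripper_force: 25.0
```

```bash
python3 - <<'E'
from t import *
st(); print(bot.sense()["force"])
E
```

```text
joints [-0.36  0.54  0.1   2.15 -0.12  0.46  1.15]  tcp [0.4454 0.0998 0.0997] r 0.1258 ang 164.9749466561941 xdir 165.02537775031374
[-1.0313319  -0.67366335 -0.39191494]
```

>>> play_rows([
  [[15,0,0,1,0],[15,0,0,1,0],[15,0,0,1,0],[15,0,0,1,0],[15,0,0,1,0],[15,0,0,1,0],[15,0,0,1,0],[15,0,0,1,0],[15,0,0,0,0],[15,0,0,0,0]],
])

```text
time: 25.7
eef_pos: [0.4452, 0.0997, 0.0915]
tool_rot: [-0.0, 0.13, 0.991, 0.0]
force: [-0.1, 0.2, -1.0]
finger_gap: 0.212
gripper_force: 25.0
```

>>> play_rows([
  [[15,0,0,1.5,0],[15,0,0,1.5,0],[15,0,0,1.5,0],[15,0,0,1.5,0],[15,0,0,1.5,0],[15,0,0,1.5,0],[15,0,0,1.5,0],[15,0,0,1.5,0],[15,0,0,1,0],[15,0,0,0,0]],
])

```text
time: 26.95
eef_pos: [0.4452, 0.0997, 0.0784]
tool_rot: [-0.0, 0.13, 0.991, -0.0]
force: [0.3, 0.1, -1.0]
finger_gap: 0.213
gripper_force: 25.0
```

>>> play_rows([
  [[15,0,0,1.5,0],[15,0,0,1.5,0],[15,0,0,2,0],[15,0,0,2,0],[15,0,0,2,0],[15,0,0,2,0],[15,0,0,2,0],[15,0,0,2,0],[15,0,0,1,0],[15,0,0,0,0]],
])

```text
time: 28.2
eef_pos: [0.4452, 0.0997, 0.0624]
tool_rot: [-0.0, 0.13, 0.991, -0.0]
force: [0.7, -1.0, -1.3]
finger_gap: 0.212
gripper_force: 25.0
```

>>> play_rows([
  [[15,0,0,0.7,0],[15,0,0,0.7,0],[15,0,0,0.6,0],[15,0,0,0.5,0],[15,0,0,0.5,0],[15,0,0,0.4,0],[15,0,0,0.4,0],[15,0,0,0.3,0],[15,0,0,0,0],[15,0,0,0,0]],
])

```text
time: 29.45
eef_pos: [0.4452, 0.0997, 0.0589]
tool_rot: [0.0, 0.13, 0.991, 0.0]
force: [-0.3, -0.2, 6.9]
finger_gap: 0.208
gripper_force: 25.0
```

Seated at 6.9 N and at the expected height. Release and retreat.

>>> play_rows([
  [[36,0,0,-0.4,0],[36,0,0,0,0],[36,0,0,0,0],[36,0,0,0,0],[36,0,0,-15,0],[36,0,0,-25,0],[36,0,0,-35,0],[36,0,0,-40,0],[36,0,0,-40,0],[36,0,0,0,0]],
])

```text
time: 30.7
eef_pos: [0.4472, 0.1002, 0.2162]
tool_rot: [0.003, 0.13, 0.991, 0.001]
force: [0.0, -0.2, -0.4]
finger_gap: 0.385
gripper_force: 0.0
```

```bash
python3 - <<'E'
from t import *
st(); T=np.array([.4452,.0997,.084])
for n in("wrist","scene","side"):
    c=cap(n,n+"6"); X=cloud(c); p=proj(c,[T])[0]
    m=(np.hypot(X[...,0]-T[0],X[...,1]-T[1])<.02)&(X[...,2]>.076)
    print(n,p.round(0),X[m].mean(0),X[...,2][m].max() if m.any() else None, np.percentile(X[m][:,2],[10,50,90]))
    if n=="side": continue
    u,v=np.clip(p.astype(int),60,[580,340]); cv2.imwrite(f"pics/y_{n}.png",cv2.resize(c["img"][v-60:v+60,u-60:u+60],(400,400),interpolation=2))
cv2.imwrite("pics/y.png",np.hstack([cv2.imread("pics/y_wrist.png"),cv2.imread("pics/y_scene.png")]))
E
```

```text
joints [-0.4   0.34  0.16  2.02 -0.08  0.77  1.11]  tcp [0.4472 0.1002 0.2162] r 0.1242 ang 164.59660679491196 xdir 165.02572826537912
wrist [313. 186.] [0.43868112 0.09193208 0.26416023] 0.3417787659432678 [0.08381273 0.2839649  0.33984858]
scene [363. 203.] [0.44809884 0.1004091  0.32536535] 0.6291245908430175 [0.0843573  0.35774036 0.55272888]
side [271. 195.] [0.44509453 0.09768242 0.09057069] 0.2356766658724979 [0.07839523 0.08357008 0.08748102]
```

View pics/y.png

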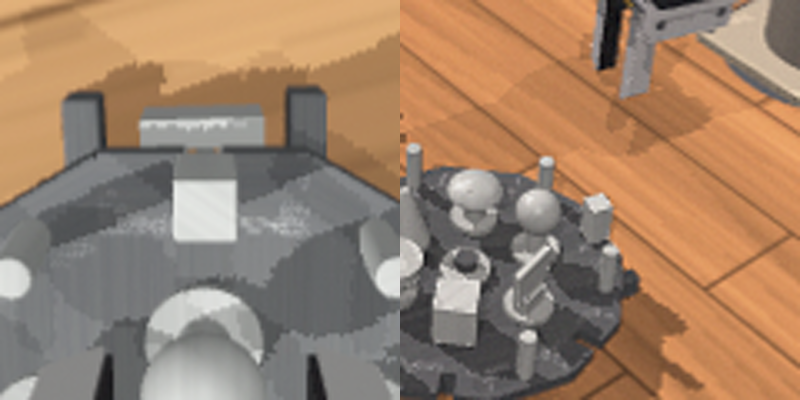

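The picture shows the pin seated upright in the ball stake's notch at about (205,210) in the left panel. Its head sits on the plate with its top at about 84 mm, and the gripper is clear.

```bash
python3 -c "
from station import bot
print(bot.finish_job())"
```

```text
the job is handed in; nothing more can be done
None
```

The ball stake is at the front and the index pin sits fully home and upright through its notch into the bracket hole; I let go, moved the gripper clear, and handed the job in at about 31 s. The highest force reading after any move was about 7 N.

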